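# Draw the roll cutter's board back to its stop and bolt it

## Task

The white cutting board of the roll cutter has been pushed too far in under the guard. Press down on it from above with the closed fingers and drag it back by friction until its front edge sits fully against the front stop, never bearing on the board with more than 40 N, then slide the bolt with the red knob all the way in so that it locks the board. Leave the bowl, jar and cutter ring where they are.

Things in the scene. Friction and masses are not known exactly. Their poses are not given: they have to be found in the camera images.
- bed: fixed cream roll cutter; origin on the table top. Its x points from its front stop towards the roll, y to the bolt's side. Deck 30 mm high, x -200 to +320 mm, 290 mm wide. The board slides along x between steel rails (faces at y +/-102 mm) whose lips, tops 50 mm over the table, reach over its long edges to y +/-86 mm. Cheeks and roll beyond x +235 mm are 160 mm high
- stop (a point): middle of the front stop's face that the board must meet, at deck height (bed x -170 mm, y 0, 30 mm over the table); axes as the bed's. The stop is a dark bar 200 mm wide, 12 mm thick and 12 mm high over the deck, on the robot's side of the board
- board: loose white board, 240 (x) by 200 mm (y), 0.6 to 1 kg; origin at the centre of its underside, on the deck; axes as the bed's. Edge strips (y beyond +/-84 mm) 14 mm thick; the flat top plate between is stiffly set anywhere from flush to 8.5 mm lower, not measured: feel for it. Contact is hard. Friction about 0.4 on the deck, about 0.8 under the fingers: press 15 to 25 N. Cannot be gripped
- board_front (a point): middle of the board's front lower edge (board x -120 mm). Its distance along bed x from stop is the way still to go: 50 to 110 mm at first, 0 when home
- bolt (a joint): steel bolt 16 mm wide on the bed's +y side at bed x -50 mm, sliding towards the board (bed -y): 0 = out, 0.016 m = fully in, against a hard end. Takes about 2 N and stays where left. It enters a 20 mm wide notch in the board's +y edge (at board x 0) only when the board is home (within about 2 mm); otherwise it strikes the board after 4 mm
- bolt_knob (a point): centre of the top of the bolt's upright red knob, a cylinder 16 mm across, 83 mm over the table; moves with the bolt from bed y 155 mm (out) to 139 mm (in). The bolt's bar under the knob has its top 42 mm over the table. Outside it (+y) a bracket 30 mm high ends at bed y 190 mm
- bowl: steel bowl, 120 mm wide, 60 mm high, right of the machine; bystander; origin under its centre
- jar: amber jar with green cap, 60 mm wide, 100 mm high, left of the machine; bystander; origin under its centre
- cutter_ring: thin steel ring cutter, 70 mm wide, 40 mm high, front left of the machine; bystander; origin under its centre
- guard (a point): middle of the top front edge of the guard, a grey cover over the rear of the board, 81 mm over the table, from bed x +60 to +200 mm, 240 mm wide. Only the board in front of it can be reached

How it is judged:
By the outcome, as a careful person would: the job done as asked, in the order asked, and still so for the second after the job is handed in, with the robot touching nothing.
It also fails if it takes over 64 s, if anything falls off the work surface, if the arm or the gripper's body presses on something with over 40 N, if the wrist force passes 120 N, or if a joint passes its speed limit or range.

## Robot

A 6-joint arm with a two-finger parallel gripper is mounted at the origin on the work surface. World frame = base frame: x ahead of the robot, y to its left, z up, the work surface at z = 0. Lengths are in m, angles in rad, forces in N, time in s.
With the tool pointing down it reaches from about 0.225 to 0.875 m from the base axis. Payload 3.4 kg.
Tool frame: the origin (TCP) lies midway between the tips of the shut fingers; the grasp point (between the pads) lies 19 mm behind it; z points along the fingers, y is the line along which they close (so a half turn about z gives the same grasp; the last joint's range is limited). The gripper opens to 85 mm and grips with 20 to 120 N. Pads are 22 mm wide; open, the fingers measure 114 mm over their backs; the gripper's body (76 mm by 85 mm) begins 54 mm behind the grasp point. The pads swing forward as they close: fully open they stand 13 mm farther back than shut.
Start: joints at [-1.329, 0.276, 1.505, -0, 1.361, -0.121], TCP at [0.204, -0.538, 0.231] pointing down, gripper open.
Joint ranges: [-2.89, 2.89], [-0.75, 2.08], [0.22, 2.7], [-1.18, 4.32], [0.11, 2.71], [-2.7, 2.7]. Speed limits (rad/s): [2.57, 2.57, 3.14, 3.14, 3.14, 3.14].

## Interface

Orientations are given as [roll, pitch, yaw] about the fixed x, y, z axes, in that order (R = Rz(yaw) Ry(pitch) Rx(roll)).
In Python, from workcell import telemetry, vision, job, spotter gives the robot as it stands.
- The arm moves only by the tool send_rows, never from a script. Its argument "commands" is a list of rows, each a list of 3 entries, a list of its own where there are three numbers: the shift along the tool's x, y, z in cm, then the turn, a rotation vector about the tool's x, y, z in degrees, then the finger opening in cm, from 0 to 8.54. A call has 1 to 5 rows; each row shifts and turns the commanded pose from where the row before left it, along the tool's axes as they then stand; what a row does not reach is not made up. A row lasts 1/12 s, in which the tool goes at most 41.7 mm and 7.16 degrees, less where a joint would pass 70% of its speed; a pose out of reach is approached as far as the arm can. A call with a gripper value outside its range is refused whole. The fingers move at their own pace and stop on an object; "squeeze" is the grip in N (left out, the last holds). Time passes only in rows, so rows that do not move let the fingers close. It gives the time, the measured TCP pose, the force, the opening and the grip force at its end, in the units of the state.
- telemetry.get_state(): the state, without advancing time (a new reading comes with each control period).
- vision.get_image(name): name is "side" or "top" or "wrist"; returns the picture (420x560x3 uint8, red, green, blue); there is no depth.
- vision.camera_info(name): a dict with "fov_y" (degrees; the focal length in pixels is half the picture's height over the tangent of half this angle, whatever the lens; pixels are square), "cx", "cy" (the principal point, pixels), "xyz" and "orientation" of the camera in the world. Camera axes: x right, y up, looking along -z (the intrinsics and any distortion apply to the point x, -y, -z); pixel columns grow to the right and rows downward; lengths in m; the calibration is good to about 2 mm. A picture is of the moment at which its call begins: read the wrist's pose just before it. camera_info takes no time and is no camera call; for the wrist camera it gives the pose at the moment of the call.
- job.hand_in(): hands the job in; it is judged then, once.
Trained networks look in the newest picture that a camera, given by its name, has taken for a name from the list of things; names that differ only in an ending like _2 or _b are one class to them, and where a whole thing is asked for, a point or a joint stands for the part that bears it (a point fixed in the world has none). Each returns a list of dicts, best first, with "score" (0 to 1); they miss things now and then, are a little off and sometimes report something else, mostly with a low value. They report only what shows in the picture. A call takes as long as a camera call.
- spotter.recognise(name, camera): "location" ([column, row] in pixels, amid what is visible of it).
The state is a dict: "t": time; "q": joint angles; "joint_velocities": joint speeds; "effort": joint torques, N m; "position": TCP position; "ee_rot": TCP orientation; "wrist_force": force on the tool from outside, world axes, zero at the start; "wrist_torque": the same for the moment, N m; "width": finger opening in m; "grasp_force": force on a finger pad.
Only numpy, scipy, OpenCV 4.12 (cv2) and the standard library are available. Lean on these libraries where they do the work, as an engineer would, in place of code of your own. Each camera call takes 0.05 s, during which the arm holds its last target. There are 200 camera calls.

## Working session

There is one attempt and no reset: what is moved stays moved. The work goes in short steps, Python scripts to look and compute and a tool call to move; the robot and the scene stay as the last step left them, time stands still between calls to the robot, and variables do not carry over. Pictures are saved under pics/ and viewed, at most 10 in all, crops included, and the job is handed in when it is done.

Besides the shell and the picture viewer there is one more tool, called after "Emit:" by a JSON object that holds its "method" and its "body", one argument or row to a line. send_rows: Moves the arm, as the interface text tells. Its arguments: {"type":"object","properties":{"commands":{"type":"array"},"squeeze":{"type":"number"}},"required":["commands"]}

```bash
ls; mkdir -p pics; python3 - <<'E'
from workcell import telemetry, vision, spotter
import cv2
print(telemetry.get_state())
for c in("top","side"):
    im=vision.get_image(c); cv2.imwrite(f"pics/{c}1.png",im[:,:,::-1]); print(c,vision.camera_info(c))
    for n in("bolt_knob","guard","board","stop","bed","bowl","jar","cutter_ring"):
        print(n,[(r['location'],round(r['score'],2)) for r in spotter.recognise(n,c)[:2]])
E
```

```text
pics
{'t': 0.0, 'q': array([-1.32900301e+00,  2.76571467e-01,  1.50615498e+00, -1.64502722e-05,
        1.36070105e+00, -1.20991914e-01]), 'joint_velocities': array([-0.00123844,  0.00126249, -0.00210837, -0.00230123,  0.00068911,
       -0.00047015]), 'effort': array([ 1.22421985e-03, -4.16770399e+01, -2.45805198e+01, -3.23861950e-04,
        1.07572952e-02,  3.07354824e-06]), 'position': array([ 0.20391853, -0.5370456 ,  0.23044443]), 'ee_rot': array([-3.13976928e+00, -2.05494930e-04,  3.62788490e-01]), 'wrist_force': array([ 0.3390284 , -0.53545372, -0.40753647]), 'wrist_torque': array([-0.0376557 ,  0.01268878, -0.04157863]), 'grasp_force': 0.0, 'width': 0.08533834224629375}
top {'fov_y': 43.87819789094635, 'cx': 286.2838682038062, 'cy': 204.3514559948422, 'xyz': array([0.39428846, 0.01053014, 1.3060452 ]), 'orientation': array([ 0.12187159,  0.0144846 , -1.59976808])}
bolt_knob [([204.8, 198.9], 0.51)]
guard [([270.1, 144.3], 0.93)]
board [([265.7, 186.9], 0.7)]
stop [([269.3, 141.0], 0.71)]
bed [([272.0, 143.7], 0.67)]
bowl [([374.3, 200.8], 0.87)]
jar [([171.6, 150.4], 0.9), ([269.2, 146.6], 0.38)]
cutter_ring [([145.6, 247.8], 0.58)]
side {'fov_y': 50.695632078850224, 'cx': 279.0489307294957, 'cy': 215.91798733345257, 'xyz': array([ 0.50433719, -0.60536917,  0.73676238]), 'orientation': array([ 0.7485728 , -0.01682825, -0.07130521])}
bolt_knob []
guard [([352.8, 220.3], 0.74)]
board [([296.0, 202.8], 0.65), ([233.8, 137.4], 0.46)]
stop []
bed [([353.7, 222.3], 0.81)]
bowl [([279.5, 306.3], 0.67)]
jar [([324.5, 135.2], 0.73)]
cutter_ring []
```

```bash
python3 - <<'E'
import cv2
im=cv2.imread("pics/top1.png")[60:300,110:430]
cv2.imwrite("pics/top1c.png",cv2.resize(im,(800,600),interpolation=cv2.INTER_CUBIC))
E
```

```text
(no output)
```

View pics/top1c.png

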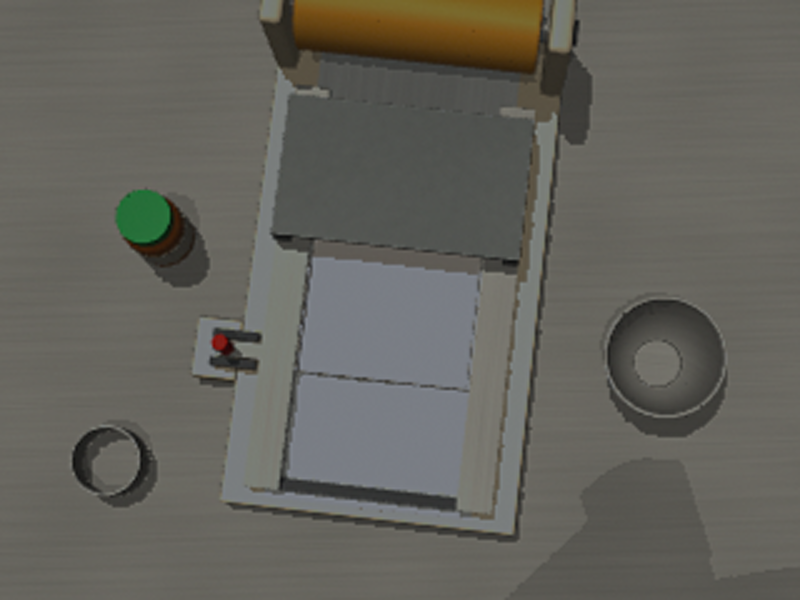

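View pics/side1.png

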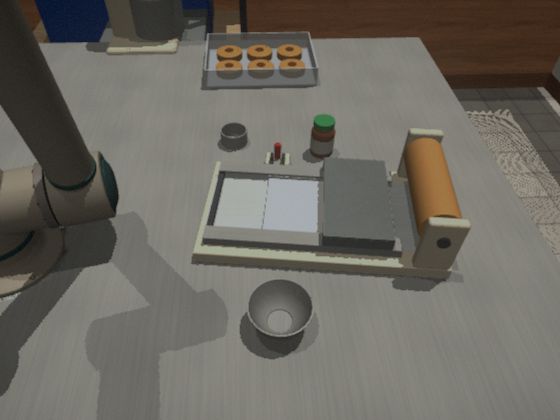

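The top crop shows the machine turned a few degrees. The stop is near crop row 490, the line at (300,373)-(470,388) is the board's front edge, the guard's front edge runs (275,235)-(519,260) and the knob is at (221,343). The side view agrees, with the board's front edge at column ~265 and the knob at (278,146).

```bash
cat > h.py <<'E'
import numpy as np
from scipy.spatial.transform import Rotation as R
from scipy.optimize import least_squares
def proj(ci,P):
    c=R.from_euler('xyz',ci['orientation']).inv().apply(np.atleast_2d(P)-ci['xyz'])
    f=210/np.tan(np.radians(ci['fov_y']/2))
    return np.c_[ci['cx']+f*c[:,0]/-c[:,2], ci['cy']+f*c[:,1]/c[:,2]]
def ray(ci,uv,z):
    f=210/np.tan(np.radians(ci['fov_y']/2))
    d=R.from_euler('xyz',ci['orientation']).apply([(uv[0]-ci['cx'])/f,-(uv[1]-ci['cy'])/f,-1])
    return ci['xyz']+d*(z-ci['xyz'][2])/d[2]
def b2w(p,P):
    P=np.atleast_2d(P).astype(float)
    return np.c_[P[:,:2]@np.array([[np.cos(p[2]),np.sin(p[2])],[-np.sin(p[2]),np.cos(p[2])]])+p[:2],P[:,2]]
def w2b(p,P):
    d=np.asarray(P)[:2]-p[:2];c,s=np.cos(p[2]),np.sin(p[2]);return np.array([c*d[0]+s*d[1],-s*d[0]+c*d[1]])
E
python3 - <<'E'
from h import *
from workcell import vision
top,side=vision.camera_info("top"),vision.camera_info("side")
B=np.array([[-200,145,30],[-200,-145,30],[-50,155,83],[60,120,81],[60,-120,81],[200,120,81],[200,-120,81]])/1e3
C=np.array([[222,500],[515,529],[221,338],[275,235],[519,260],[290,95],[535,118]])/2.5+[110,60]
S=np.array([[207,167],[200,255],[278,144],[324,160],[325,241],[382,161],[394,245]])
def rt(p):return proj(top,b2w(p,B))-C
def rs(p):return proj(side,b2w(p,B))-S
for n,f in(("top",lambda p:rt(p).ravel()),("side",lambda p:rs(p).ravel()),("both",lambda p:np.r_[rt(p).ravel(),rs(p).ravel()])):
    s=least_squares(f,[.5,0,0],loss='soft_l1');print(n,s.x,'\n',np.c_[rt(s.x),rs(s.x)].round(1))
p=s.x;np.save("bed.npy",p)
for z in(.036,.044):
    print(z,[w2b(p,ray(top,np.array(c)/2.5+[110,60],z)).round(4) for c in([300,373],[470,388])], [w2b(p,ray(side,c,z)).round(4) for c in([267,178],[264,231])])
E
```

```text
top [ 0.59791321  0.07178034 -0.13938148] 
 [[-0.5  0.4  8.3 -6.7]
 [ 0.6  2.  -8.6 -1.6]
 [-0.1  1.2 -1.2 -0. ]
 [-1.2 -1.  -0.8 -3.3]
 [ 0.7 -0.5 -1.8 -5.4]
 [ 0.  -1.1  2.1 -0.9]
 [ 0.3 -0.2  1.7 -4.8]]
side [ 0.59792453  0.06118293 -0.13025628] 
 [[ 4.5  0.9  7.5 -3.4]
 [ 5.7  1.4 -8.5  3.4]
 [ 4.4  1.7 -1.5  2.8]
 [ 2.9 -0.7 -0.6 -0.5]
 [ 5.  -1.1 -0.5 -1.4]
 [ 3.6 -0.9  2.6  1.6]
 [ 3.9 -0.9  3.5 -1.3]]
both [ 0.59819731  0.06986721 -0.13641314] 
 [[ 0.5  0.4  8.2 -6. ]
 [ 1.6  1.7 -8.4 -0.6]
 [ 0.7  1.3 -1.2  0.5]
 [-0.5 -1.  -0.7 -2.9]
 [ 1.5 -0.8 -1.4 -4.7]
 [ 0.6 -1.1  2.2 -0.5]
 [ 0.8 -0.5  2.2 -4.3]]
0.036 [array([-0.0677,  0.0846]), array([-0.0648, -0.0829])] [array([-0.0678,  0.0874]), array([-0.0603, -0.0768])]
0.044 [array([-0.0685,  0.0835]), array([-0.0656, -0.083 ])] [array([-0.067 ,  0.0786]), array([-0.0596, -0.0837])]
```

Emit:
{"method": "send_rows", "body": {
  "commands": [
    [[0, 0, 0], [0, 0, 5.74], 0],
    [[0, 0, 0], [0, 0, 5.74], 0],
    [[0, 0, 0], [0, 0, 5.74], 0],
    [[0, 0, 0], [0, 0, 5.74], 0],
    [[0, 0, 0], [0, 0, 5.74], 0]
  ]
}}

```text
t: 1.32
position: [0.2041, -0.5376, 0.2313]
ee_rot: [3.141, -0.0, -0.143]
wrist_force: [-0.7, -0.4, -0.4]
width: 0.0255
grasp_force: 0.0
```

Emit:
{"method": "send_rows", "body": {
  "commands": [
    [[1.5, -3.3, 0], [0, 0, 0], 0],
    [[1.5, -3.3, 0], [0, 0, 0], 0],
    [[1.5, -3.3, 0], [0, 0, 0], 0],
    [[1.5, -3.3, 0], [0, 0, 0], 0],
    [[1.5, -3.3, 0], [0, 0, 0], 0]
  ]
}}

```text
t: 1.73
position: [0.3016, -0.3831, 0.2314]
ee_rot: [3.141, -0.0, -0.139]
wrist_force: [0.5, -0.7, 0.3]
width: -0.0001
grasp_force: 0.0
```

Emit:
{"method": "send_rows", "body": {
  "commands": [
    [[1.5, -3.3, 0], [0, 0, 0], 0],
    [[1.5, -3.3, 0], [0, 0, 0], 0],
    [[1.5, -3.3, 0], [0, 0, 0], 0],
    [[1.5, -3.3, 0], [0, 0, 0], 0],
    [[1.5, -3.3, 0], [0, 0, 0], 0]
  ]
}}

```text
t: 2.15
position: [0.3987, -0.2298, 0.2316]
ee_rot: [3.141, -0.001, -0.138]
wrist_force: [0.5, -0.5, -0.5]
width: -0.0002
grasp_force: 0.0
```

Emit:
{"method": "send_rows", "body": {
  "commands": [
    [[1.5, -3.3, 0], [0, 0, 0], 0],
    [[1.5, -3.3, 0], [0, 0, 0], 0],
    [[1.5, -3.3, 0], [0, 0, 0], 0],
    [[0, 0, 0], [0, 0, 0], 0],
    [[0, 0, 0], [0, 0, 0], 0]
  ]
}}

```text
t: 2.57
position: [0.4569, -0.138, 0.2313]
ee_rot: [3.141, -0.0, -0.134]
wrist_force: [-1.2, 0.4, -0.6]
width: -0.0002
grasp_force: 0.0
```

Emit:
{"method": "send_rows", "body": {
  "commands": [
    [[1.5, -3.3, 0], [0, 0, 0], 0],
    [[1.5, -3.3, 0], [0, 0, 0], 0],
    [[1.5, -3.3, 0], [0, 0, 0], 0],
    [[1.5, -3.3, 0], [0, 0, 0], 0],
    [[1.5, -3.3, 0], [0, 0, 0], 0]
  ]
}}

```text
t: 2.98
position: [0.5537, 0.0132, 0.2314]
ee_rot: [3.141, -0.0, -0.14]
wrist_force: [0.5, -0.6, -0.1]
width: 0.0001
grasp_force: 0.0
```

Emit:
{"method": "send_rows", "body": {
  "commands": [
    [[1.5, -3.3, 0], [0, 0, 0], 0],
    [[1.5, -3.0, 0], [0, 0, 0], 0],
    [[0, 0, 0], [0, 0, 0], 0],
    [[0, 0, 0], [0, 0, 0], 0]
  ]
}}

```text
t: 3.32
position: [0.5922, 0.0715, 0.2307]
ee_rot: [3.141, 0.001, -0.137]
wrist_force: [0.4, -0.3, -0.0]
width: -0.0001
grasp_force: 0.0
```

```bash
python3 - <<'E'
from h import *
from workcell import telemetry, vision, spotter
import cv2
p=np.load("bed.npy")
s=telemetry.get_state();print(s['position'],s['ee_rot'],w2b(p,s['position']),s['wrist_force'])
ci=vision.camera_info("wrist");print(ci,w2b(p,ci['xyz']))
im=vision.get_image("wrist");cv2.imwrite("pics/w1.png",im[:,:,::-1])
for n in("bolt_knob","guard","board","stop"):
    print(n,[(r['location'],round(r['score'],2)) for r in spotter.recognise(n,"wrist")[:2]])
E
```

```text
[0.59219692 0.0714884  0.23067723] [ 3.14050988e+00  7.20539027e-04 -1.37142196e-01] [-0.00616511  0.00079014] [ 0.3740118  -0.26407806 -0.01817412]
{'fov_y': 59.262130057822105, 'cx': 272.73017388348416, 'cy': 207.2201986230403, 'xyz': array([0.67562538, 0.06013579, 0.37395925]), 'orientation': array([-3.33859179e-01,  1.34133386e-04, -1.70779056e+00])} [0.07803216 0.00088847]
bolt_knob [([104.8, 224.3], 0.84)]
guard [([258.6, 106.3], 0.68)]
board [([271.0, 168.0], 0.75), ([255.2, 103.0], 0.7)]
stop [([255.5, 103.1], 0.73)]
```

View pics/w1.png

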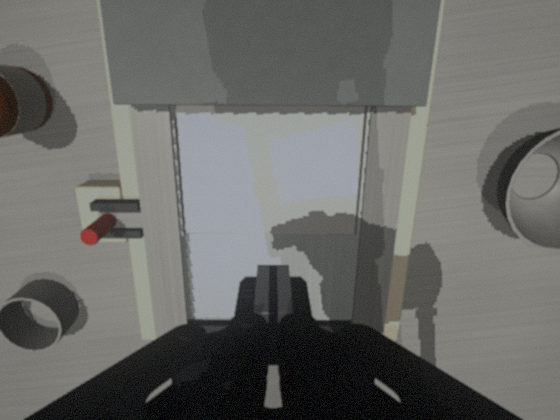

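The wrist view is square to the machine. The guard's edge is at row 105 (columns 113-425), the board's front edge at row 234, the stop at row ~320 and the knob top at (90,237).

```bash
python3 - <<'E'
from h import *
p=np.load("bed.npy")
ci={'fov_y': 59.262130057822105, 'cx': 272.73017388348416, 'cy': 207.2201986230403, 'xyz': np.array([0.67562538, 0.06013579, 0.37395925]), 'orientation': np.array([-3.33859179e-01,  1.34133386e-04, -1.70779056e+00])}
for n,uv,z in(("knob",(90,237),.083),("guardL",(113,105),.081),("guardR",(425,105),.081),("edgeL",(190,234),.040),("edgeR",(355,234),.040),("stoptop",(200,320),.042),("stopR",(340,320),.042),("lipL in",(178,130),.05),("lipR in",(364,130),.05),("jar",(0,0),.1)):
    P=ray(ci,uv,z);print(n,P.round(4),w2b(p,P).round(4))
E
```

```text
knob [0.5703 0.233  0.083 ] [-0.0499  0.1578]
guardL [0.6738 0.184  0.081 ] [0.0594 0.1233]
guardR [ 0.6412 -0.0529  0.081 ] [ 0.0593 -0.1157]
edgeL [0.5444 0.1603 0.04  ] [-0.0656  0.0823]
edgeR [ 5.223e-01 -2.000e-04  4.000e-02] [-0.0657 -0.0798]
stoptop [0.4463 0.17   0.042 ] [-0.1641  0.0785]
stopR [0.4259 0.0223 0.042 ] [-0.1642 -0.0705]
lipL in [0.6456 0.1471 0.05  ] [0.0365 0.083 ]
lipR in [ 0.6236 -0.0124  0.05  ] [ 0.0364 -0.0781]
jar [0.7488 0.2311 0.1   ] [0.1273 0.1802]
```

Emit:
{"method": "send_rows", "body": {
  "commands": [
    [[0, 0, 3.5], [0, 0, 0], 0],
    [[0, 0, 3.5], [0, 0, 0], 0],
    [[0, 0, 3.5], [0, 0, 0], 0],
    [[0, 0, 3.5], [0, 0, 0], 0],
    [[0, 0, 3.5], [0, 0, 0], 0]
  ]
}}

```text
t: 3.98
position: [0.5913, 0.0706, 0.0556]
ee_rot: [3.141, -0.001, -0.14]
wrist_force: [0.7, -0.2, 0.4]
width: -0.0001
grasp_force: 0.0
```

Emit:
{"method": "send_rows", "body": {
  "commands": [
    [[0, 0, 0.3], [0, 0, 0], 0],
    [[0, 0, 0.3], [0, 0, 0], 0],
    [[0, 0, 0.2], [0, 0, 0], 0],
    [[0, 0, 0], [0, 0, 0], 0],
    [[0, 0, 0], [0, 0, 0], 0]
  ]
}}

```text
t: 4.4
position: [0.5934, 0.0717, 0.0506]
ee_rot: [-3.141, -0.004, -0.138]
wrist_force: [-0.9, -0.1, -0.3]
width: 0.0
grasp_force: 0.0
```

Emit:
{"method": "send_rows", "body": {
  "commands": [
    [[0, 0, 0], [0, 0, 0], 0],
    [[0, 0, 0], [0, 0, 0], 0]
  ]
}}

```text
t: 4.57
position: [0.5925, 0.0719, 0.0497]
ee_rot: [-3.141, -0.003, -0.138]
wrist_force: [-0.1, -0.8, -0.1]
width: 0.0005
grasp_force: 0.0
```

Emit:
{"method": "send_rows", "body": {
  "commands": [
    [[0, 0, 0.1], [0, 0, 0], 0],
    [[0, 0, 0.1], [0, 0, 0], 0],
    [[0, 0, 0], [0, 0, 0], 0]
  ]
}}

```text
t: 4.82
position: [0.5915, 0.0719, 0.0462]
ee_rot: [3.141, 0.0, -0.138]
wrist_force: [-0.5, -1.1, -0.6]
width: -0.0
grasp_force: 0.0
```

Emit:
{"method": "send_rows", "body": {
  "commands": [
    [[0, 0, 0.05], [0, 0, 0], 0],
    [[0, 0, 0.05], [0, 0, 0], 0],
    [[0, 0, 0], [0, 0, 0], 0]
  ]
}}

```text
t: 5.07
position: [0.5915, 0.0718, 0.0451]
ee_rot: [3.141, 0.0, -0.138]
wrist_force: [-0.3, -0.3, -1.1]
width: -0.0001
grasp_force: 0.0
```

Emit:
{"method": "send_rows", "body": {
  "commands": [
    [[0, 0, 0.03], [0, 0, 0], 0],
    [[0, 0, 0.03], [0, 0, 0], 0],
    [[0, 0, 0], [0, 0, 0], 0]
  ]
}}

```text
t: 5.32
position: [0.5916, 0.0718, 0.0446]
ee_rot: [3.141, 0.0, -0.138]
wrist_force: [0.4, 0.6, 0.1]
width: 0.0
grasp_force: 0.0
```

Emit:
{"method": "send_rows", "body": {
  "commands": [
    [[0, 0, 0.03], [0, 0, 0], 0],
    [[0, 0, 0.03], [0, 0, 0], 0],
    [[0, 0, 0], [0, 0, 0], 0]
  ]
}}

```text
t: 5.57
position: [0.5916, 0.0718, 0.044]
ee_rot: [3.142, 0.0, -0.138]
wrist_force: [0.3, -0.2, 0.3]
width: 0.0002
grasp_force: 0.0
```

Emit:
{"method": "send_rows", "body": {
  "commands": [
    [[0, 0, 0.03], [0, 0, 0], 0],
    [[0, 0, 0.03], [0, 0, 0], 0],
    [[0, 0, 0], [0, 0, 0], 0]
  ]
}}

```text
t: 5.82
position: [0.5916, 0.0719, 0.0434]
ee_rot: [3.142, 0.0, -0.138]
wrist_force: [0.3, 0.2, 0.1]
width: -0.0002
grasp_force: 0.0
```

Emit:
{"method": "send_rows", "body": {
  "commands": [
    [[0, 0, 0.03], [0, 0, 0], 0],
    [[0, 0, 0.03], [0, 0, 0], 0],
    [[0, 0, 0], [0, 0, 0], 0]
  ]
}}

```text
t: 6.07
position: [0.5916, 0.0718, 0.0428]
ee_rot: [3.141, 0.0, -0.138]
wrist_force: [0.1, 0.4, -0.1]
width: -0.0003
grasp_force: 0.0
```

Emit:
{"method": "send_rows", "body": {
  "commands": [
    [[0, 0, 0.04], [0, 0, 0], 0],
    [[0, 0, 0.04], [0, 0, 0], 0],
    [[0, 0, 0], [0, 0, 0], 0]
  ]
}}

```text
t: 6.32
position: [0.5916, 0.0718, 0.042]
ee_rot: [3.142, 0.0, -0.138]
wrist_force: [0.5, 0.0, -0.6]
width: 0.0
grasp_force: 0.0
```

Emit:
{"method": "send_rows", "body": {
  "commands": [
    [[0, 0, 0.04], [0, 0, 0], 0],
    [[0, 0, 0.04], [0, 0, 0], 0],
    [[0, 0, 0], [0, 0, 0], 0]
  ]
}}

```text
t: 6.57
position: [0.5916, 0.0718, 0.0412]
ee_rot: [3.141, 0.0, -0.138]
wrist_force: [0.8, -0.1, 0.1]
width: -0.0
grasp_force: 0.0
```

Emit:
{"method": "send_rows", "body": {
  "commands": [
    [[0, 0, 0.04], [0, 0, 0], 0],
    [[0, 0, 0.04], [0, 0, 0], 0],
    [[0, 0, 0], [0, 0, 0], 0]
  ]
}}

```text
t: 6.82
position: [0.5916, 0.0718, 0.0404]
ee_rot: [3.141, 0.0, -0.138]
wrist_force: [-0.0, 0.9, 0.3]
width: -0.0002
grasp_force: 0.0
```

Emit:
{"method": "send_rows", "body": {
  "commands": [
    [[0, 0, 0.04], [0, 0, 0], 0],
    [[0, 0, 0.04], [0, 0, 0], 0],
    [[0, 0, 0], [0, 0, 0], 0]
  ]
}}

```text
t: 7.07
position: [0.5916, 0.0718, 0.0396]
ee_rot: [3.141, 0.0, -0.138]
wrist_force: [-0.5, -0.1, -1.3]
width: -0.0004
grasp_force: 0.0
```

Emit:
{"method": "send_rows", "body": {
  "commands": [
    [[0, 0, 0.04], [0, 0, 0], 0],
    [[0, 0, 0.04], [0, 0, 0], 0],
    [[0, 0, 0], [0, 0, 0], 0]
  ]
}}

```text
t: 7.32
position: [0.5917, 0.0718, 0.039]
ee_rot: [3.142, -0.0, -0.138]
wrist_force: [-0.2, 0.0, 3.1]
width: -0.0
grasp_force: 0.8
```

Emit:
{"method": "send_rows", "body": {
  "commands": [
    [[0, 0, 0.03], [0, 0, 0], 0],
    [[0, 0, 0], [0, 0, 0], 0],
    [[0, 0, 0], [0, 0, 0], 0]
  ]
}}

```text
t: 7.57
position: [0.5917, 0.0718, 0.0391]
ee_rot: [3.142, -0.0, -0.138]
wrist_force: [-2.2, 0.8, 5.0]
width: 0.0001
grasp_force: 2.6
```

Emit:
{"method": "send_rows", "body": {
  "commands": [
    [[0, 0, 0.04], [0, 0, 0], 0],
    [[0, 0, 0.04], [0, 0, 0], 0],
    [[0, 0, 0], [0, 0, 0], 0],
    [[0, 0, 0], [0, 0, 0], 0]
  ]
}}

```text
t: 7.9
position: [0.5917, 0.0718, 0.039]
ee_rot: [3.142, -0.001, -0.138]
wrist_force: [-2.8, 0.5, 10.4]
width: -0.0002
grasp_force: 4.9
```

Emit:
{"method": "send_rows", "body": {
  "commands": [
    [[0, 0, 0.05], [0, 0, 0], 0],
    [[0, 0, 0.05], [0, 0, 0], 0],
    [[0, 0, 0.04], [0, 0, 0], 0],
    [[0, 0, 0], [0, 0, 0], 0],
    [[0, 0, 0], [0, 0, 0], 0]
  ]
}}

```text
t: 8.32
position: [0.5917, 0.0718, 0.0389]
ee_rot: [3.142, -0.001, -0.138]
wrist_force: [-5.2, -0.9, 17.8]
width: -0.0001
grasp_force: 8.8
```

Emit:
{"method": "send_rows", "body": {
  "commands": [
    [[-0.1, 0, 0.03], [0, 0, 0], 0],
    [[-0.2, 0, 0], [0, 0, 0], 0],
    [[-0.2, 0, 0], [0, 0, 0], 0],
    [[-0.2, 0, 0], [0, 0, 0], 0],
    [[-0.2, 0, 0], [0, 0, 0], 0]
  ]
}}

```text
t: 8.73
position: [0.5895, 0.0724, 0.039]
ee_rot: [-3.14, -0.015, -0.138]
wrist_force: [7.4, -0.6, 7.4]
width: 0.0
grasp_force: 4.1
```

Emit:
{"method": "send_rows", "body": {
  "commands": [
    [[0, 0, 0.05], [0, 0, 0], 0],
    [[0, 0, 0.05], [0, 0, 0], 0],
    [[0, 0, 0.05], [0, 0, 0], 0],
    [[0, 0, 0], [0, 0, 0], 0]
  ]
}}

```text
t: 9.07
position: [0.5892, 0.0725, 0.0389]
ee_rot: [-3.14, -0.014, -0.138]
wrist_force: [2.4, -2.0, 17.7]
width: -0.0
grasp_force: 9.0
```

Emit:
{"method": "send_rows", "body": {
  "commands": [
    [[-0.1, 0, 0.05], [0, 0, 0], 0],
    [[-0.1, 0, 0.05], [0, 0, 0], 0],
    [[-0.1, 0, 0.02], [0, 0, 0], 0],
    [[-0.1, 0, 0], [0, 0, 0], 0],
    [[-0.1, 0, 0], [0, 0, 0], 0]
  ]
}}

```text
t: 9.48
position: [0.5889, 0.0727, 0.039]
ee_rot: [-3.14, -0.024, -0.138]
wrist_force: [8.8, -3.0, 16.1]
width: -0.0001
grasp_force: 8.2
```

Emit:
{"method": "send_rows", "body": {
  "commands": [
    [[-0.1, 0, 0.03], [0, 0, 0], 0],
    [[-0.1, 0, 0.03], [0, 0, 0], 0],
    [[-0.1, 0, 0.03], [0, 0, 0], 0],
    [[-0.1, 0, 0], [0, 0, 0], 0],
    [[-0.1, 0, 0], [0, 0, 0], 0]
  ]
}}

```text
t: 9.9
position: [0.586, 0.0735, 0.039]
ee_rot: [-3.139, -0.028, -0.138]
wrist_force: [10.9, -2.4, 18.7]
width: -0.0004
grasp_force: 9.7
```

Emit:
{"method": "send_rows", "body": {
  "commands": [
    [[-0.15, 0, 0.02], [0, 0, 0], 0],
    [[-0.2, 0, 0.02], [0, 0, 0], 0],
    [[-0.2, 0, 0.01], [0, 0, 0], 0],
    [[-0.2, 0, 0], [0, 0, 0], 0],
    [[-0.2, 0, 0], [0, 0, 0], 0]
  ]
}}

```text
t: 10.32
position: [0.5776, 0.0751, 0.039]
ee_rot: [-3.138, -0.031, -0.138]
wrist_force: [11.2, -1.2, 20.6]
width: 0.0
grasp_force: 10.6
```

```bash
python3 - <<'E'
from h import *
from workcell import telemetry, vision
import cv2
p=np.load("bed.npy")
s=telemetry.get_state();print(s['position'],w2b(p,s['position']),s['wrist_force'])
ci=vision.camera_info("wrist");im=vision.get_image("wrist");cv2.imwrite("pics/w2.png",im[:,:,::-1])
print(ci['xyz'],ci['orientation'],proj(ci,b2w(p,[[-.067,.06,.039],[-.08,.06,.039]])))
im=vision.get_image("top");cv2.imwrite("pics/top2.png",im[:,:,::-1])
g=cv2.imread("pics/top2.png",0).astype(float);g0=cv2.imread("pics/top1.png",0).astype(float)
ct=vision.camera_info("top")
for gg in(g0,g):   # dark edge line search along bed x at y=+60..75
    best=[(np.mean([gg[int(round(v)),int(round(u))] for u,v in proj(ct,b2w(p,[[x,y,.039] for y in np.arange(.055,.08,.004)]))]),x) for x in np.arange(-.15,0,.002)]
    d=np.array(best);k=np.argsort(d[:,0]-np.convolve(np.pad(d[:,0],5,'edge'),np.ones(11)/11,'valid'))[:4];print(d[k,1],d[k,0])
E
```

```text
[0.57759601 0.07508995 0.03898002] [-0.02112016  0.00237264] [11.22184762 -1.1556524  20.62525682]
[0.65649021 0.063588   0.18483397] [-0.30259473  0.00457103 -1.70869614] [[152.8614146  366.74917754]
 [155.46937388 388.67268102]]
[-0.066 -0.068 -0.064 -0.114] [ 83.71428571  99.57142857 117.85714286 124.14285714]
[-0.026 -0.08  -0.024 -0.028] [47.71428571 97.         48.14285714 68.14285714]
```

Emit:
{"method": "send_rows", "body": {
  "commands": [
    [[-0.25, 0, 0], [0, 0, 0], 0],
    [[-0.3, 0, 0], [0, 0, 0], 0],
    [[-0.3, 0, 0], [0, 0, 0], 0],
    [[-0.3, 0, 0], [0, 0, 0], 0],
    [[-0.3, 0, 0], [0, 0, 0], 0]
  ]
}}

```text
t: 10.83
position: [0.5635, 0.0772, 0.039]
ee_rot: [-3.138, -0.031, -0.138]
wrist_force: [12.7, -1.4, 22.5]
width: -0.0003
grasp_force: 10.9
```

Emit:
{"method": "send_rows", "body": {
  "commands": [
    [[-0.35, 0, -0.02], [0, 0, 0], 0],
    [[-0.35, 0, 0], [0, 0, 0], 0],
    [[-0.35, 0, 0], [0, 0, 0], 0],
    [[-0.35, 0, 0], [0, 0, 0], 0],
    [[-0.35, 0, 0], [0, 0, 0], 0]
  ]
}}

```text
t: 11.25
position: [0.5463, 0.0797, 0.039]
ee_rot: [-3.138, -0.031, -0.138]
wrist_force: [11.8, -1.8, 22.2]
width: 0.0
grasp_force: 11.0
```

Emit:
{"method": "send_rows", "body": {
  "commands": [
    [[-0.35, 0, -0.02], [0, 0, 0], 0],
    [[-0.35, 0, 0], [0, 0, 0], 0],
    [[-0.35, 0, 0], [0, 0, 0], 0],
    [[-0.35, 0, 0], [0, 0, 0], 0],
    [[-0.35, 0, 0], [0, 0, 0], 0]
  ]
}}

```text
t: 11.67
position: [0.529, 0.0822, 0.039]
ee_rot: [-3.138, -0.031, -0.138]
wrist_force: [12.0, -2.4, 20.9]
width: 0.0004
grasp_force: 11.0
```

Emit:
{"method": "send_rows", "body": {
  "commands": [
    [[-0.35, 0, 0], [0, 0, 0], 0],
    [[-0.35, 0, 0], [0, 0, 0], 0],
    [[-0.35, 0, 0], [0, 0, 0], 0],
    [[-0.35, 0, 0], [0, 0, 0], 0],
    [[-0.35, 0, 0], [0, 0, 0], 0]
  ]
}}

```text
t: 12.08
position: [0.5121, 0.0847, 0.0389]
ee_rot: [-3.137, -0.032, -0.138]
wrist_force: [11.6, -1.7, 22.6]
width: 0.0002
grasp_force: 11.4
```

Emit:
{"method": "send_rows", "body": {
  "commands": [
    [[-0.2, 0, -0.02], [0, 0, 0], 0],
    [[-0.2, 0, 0], [0, 0, 0], 0],
    [[-0.2, 0, 0], [0, 0, 0], 0],
    [[-0.2, 0, 0], [0, 0, 0], 0],
    [[-0.2, 0, 0], [0, 0, 0], 0]
  ]
}}

```text
t: 12.5
position: [0.5022, 0.0861, 0.0389]
ee_rot: [-3.137, -0.031, -0.138]
wrist_force: [11.3, -0.7, 23.1]
width: 0.0001
grasp_force: 11.3
```

Emit:
{"method": "send_rows", "body": {
  "commands": [
    [[-0.2, 0, -0.02], [0, 0, 0], 0],
    [[-0.2, 0, 0], [0, 0, 0], 0],
    [[-0.2, 0, 0], [0, 0, 0], 0],
    [[-0.15, 0, 0], [0, 0, 0], 0],
    [[-0.1, 0, 0], [0, 0, 0], 0]
  ]
}}

```text
t: 12.92
position: [0.4934, 0.0873, 0.0389]
ee_rot: [-3.137, -0.031, -0.138]
wrist_force: [11.0, -2.4, 22.2]
width: 0.0
grasp_force: 11.1
```

Emit:
{"method": "send_rows", "body": {
  "commands": [
    [[-0.12, 0, 0], [0, 0, 0], 0],
    [[-0.12, 0, 0], [0, 0, 0], 0],
    [[-0.12, 0, 0], [0, 0, 0], 0],
    [[-0.12, 0, 0], [0, 0, 0], 0],
    [[-0.12, 0, 0], [0, 0, 0], 0]
  ]
}}

```text
t: 13.33
position: [0.4881, 0.0881, 0.039]
ee_rot: [-3.137, -0.032, -0.138]
wrist_force: [13.8, -3.5, 19.9]
width: 0.0002
grasp_force: 9.7
```

Emit:
{"method": "send_rows", "body": {
  "commands": [
    [[-0.1, 0, 0.02], [0, 0, 0], 0],
    [[-0.1, 0, 0.02], [0, 0, 0], 0],
    [[-0.1, 0, 0], [0, 0, 0], 0],
    [[-0.1, 0, 0], [0, 0, 0], 0]
  ]
}}

```text
t: 13.67
position: [0.4864, 0.0885, 0.039]
ee_rot: [-3.137, -0.036, -0.138]
wrist_force: [17.6, -3.2, 21.3]
width: 0.0001
grasp_force: 10.7
```

```bash
python3 - <<'E'
from h import *
from workcell import telemetry, vision
import cv2
p=np.load("bed.npy")
s=telemetry.get_state();print(s['position'],w2b(p,s['position']),s['wrist_force'])
im=vision.get_image("top");cv2.imwrite("pics/top3.png",cv2.resize(im[150:290,130:340,::-1],(800,533),interpolation=cv2.INTER_CUBIC))
E
```

```text
[0.48644068 0.08852294 0.03897745] [-0.11325542  0.00328459] [17.61685527 -3.24876452 21.26939595]
```

View pics/top3.png

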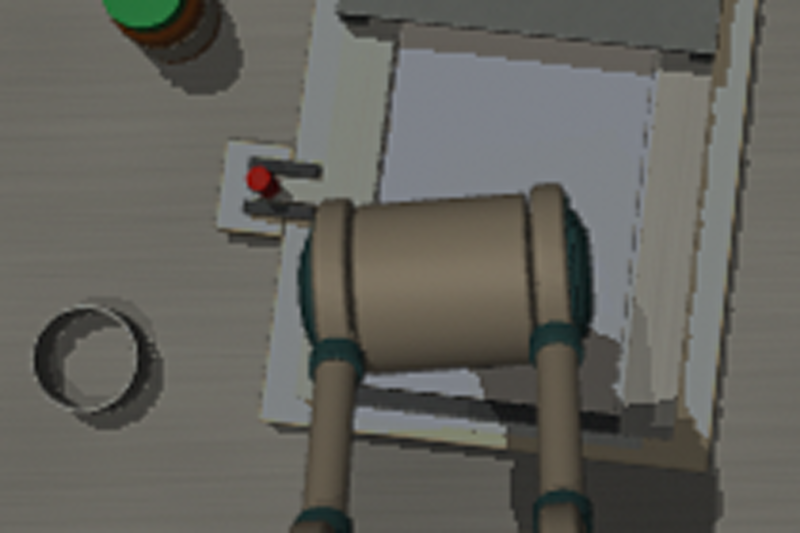

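The board's front edge line has vanished into the dark stop bar (crop rows ~390-420), and the pull has risen to 0.83 of the press. The board is therefore at the stop. I'll pull a little more, then lift.

Emit:
{"method": "send_rows", "body": {
  "commands": [
    [[-0.1, 0, 0.03], [0, 0, 0], 0],
    [[-0.1, 0, 0.02], [0, 0, 0], 0],
    [[-0.1, 0, 0], [0, 0, 0], 0],
    [[-0.1, 0, 0], [0, 0, 0], 0]
  ]
}}

```text
t: 14.05
position: [0.4839, 0.089, 0.039]
ee_rot: [-3.137, -0.039, -0.138]
wrist_force: [13.8, -3.1, 23.1]
width: -0.0002
grasp_force: 11.2
```

Emit:
{"method": "send_rows", "body": {
  "commands": [
    [[0, 0, -0.3], [0, 0, 0], 0],
    [[0, 0, -0.5], [0, 0, 0], 0],
    [[0, 0, -2], [0, 0, 0], 0],
    [[0, 0, -3.5], [0, 0, 0], 0],
    [[0, 0, -3.5], [0, 0, 0], 0]
  ]
}}

```text
t: 14.47
position: [0.4623, 0.0894, 0.1293]
ee_rot: [3.14, 0.006, -0.138]
wrist_force: [0.3, 0.4, 0.6]
width: -0.0001
grasp_force: 0.0
```

Emit:
{"method": "send_rows", "body": {
  "commands": [
    [[0, 0, -3.5], [0, 0, 0], 0],
    [[0, 0, -3.5], [0, 0, 0], 0],
    [[0, 0, 0], [0, 0, 0], 0],
    [[0, 0, 0], [0, 0, 0], 0]
  ]
}}

```text
t: 14.8
position: [0.4653, 0.0896, 0.2012]
ee_rot: [-3.141, -0.003, -0.138]
wrist_force: [-0.3, -0.4, -0.8]
width: -0.0001
grasp_force: 0.0
```

```bash
python3 - <<'E'
from h import *
from workcell import telemetry, vision, spotter
import cv2
p=np.load("bed.npy")
s=telemetry.get_state();print(s['position'],s['ee_rot'],w2b(p,s['position']),s['wrist_force'])
ci=vision.camera_info("wrist");print(ci)
im=vision.get_image("wrist");cv2.imwrite("pics/w3.png",im[:,:,::-1])
print(spotter.recognise("bolt_knob","wrist")[:2])
print(proj(ci,b2w(p,[[-.05,.155,.083],[-.05,.1,.044],[-.17,.07,.044]])))
E
```

```text
[0.4652527  0.08955811 0.20117945] [-3.14112769e+00 -2.80560859e-03 -1.37953873e-01] [-0.13438735  0.00142878] [-0.33304491 -0.41872793 -0.76339011]
{'fov_y': 59.262130057822105, 'cx': 272.73017388348416, 'cy': 207.2201986230403, 'xyz': array([0.54815187, 0.07798363, 0.34476052]), 'orientation': array([-3.30277890e-01,  1.70537802e-03, -1.70864173e+00])}
[{'location': [67.0, 78.3], 'score': 0.65}]
[[ 44.21542024  79.91400452]
 [145.22078799  79.90045413]
 [194.99379024 224.78585697]]
```

View pics/w3.png

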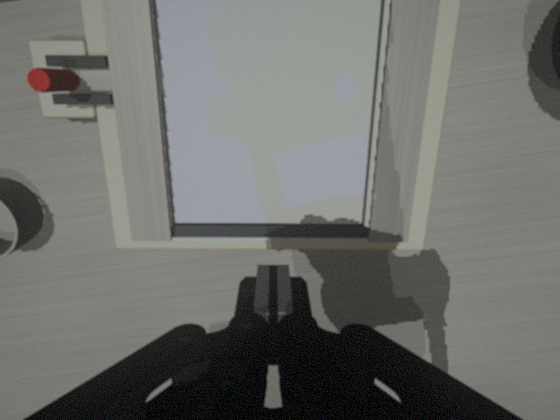

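No gap shows between the white board and the dark stop (row ~225, where the model predicts it). The knob top is at (40,80), still out.

Emit:
{"method": "send_rows", "body": {
  "commands": [
    [[1.7, -3.9, 0], [0, 0, 0], 0],
    [[1.7, -3.9, 0], [0, 0, 0], 0],
    [[1.7, -3.9, 0], [0, 0, 0], 0],
    [[1.7, -3.9, 0], [0, 0, 0], 0],
    [[1.7, -3.9, 0], [0, 0, 0], 0]
  ]
}}

```text
t: 15.32
position: [0.5728, 0.2684, 0.1968]
ee_rot: [3.139, 0.005, -0.138]
wrist_force: [0.4, 0.0, 0.4]
width: 0.0001
grasp_force: 0.0
```

Emit:
{"method": "send_rows", "body": {
  "commands": [
    [[0, 0, 0], [0, 0, 0], 0],
    [[0, 0, 0], [0, 0, 0], 0],
    [[0, 0, 0], [0, 0, 0], 0],
    [[0, 0, 0], [0, 0, 0], 0]
  ]
}}

```text
t: 15.65
position: [0.5722, 0.2659, 0.1984]
ee_rot: [3.139, 0.003, -0.139]
wrist_force: [0.2, 0.2, -0.4]
width: -0.0001
grasp_force: 0.0
```

```bash
python3 - <<'E'
from h import *
from workcell import telemetry, vision, spotter
import cv2
p=np.load("bed.npy")
s=telemetry.get_state();print(s['position'],s['ee_rot'],w2b(p,s['position']),s['wrist_force'])
ci=vision.camera_info("wrist");print(ci)
im=vision.get_image("wrist");cv2.imwrite("pics/w4.png",im[:,:,::-1])
for n,z in(("bolt_knob",.07),("jar",.05),("cutter_ring",.02)):
    for r in spotter.recognise(n,"wrist")[:1]: print(n,r,w2b(p,ray(ci,r['location'],z)))
E
```

```text
[0.57218697 0.26590007 0.19839818] [ 3.13945115  0.00321011 -0.13876951] [-0.05242731  0.19067459] [ 0.19933823  0.18314525 -0.39534786]
{'fov_y': 59.262130057822105, 'cx': 272.73017388348416, 'cy': 207.2201986230403, 'xyz': array([0.655984  , 0.25450379, 0.34148796]), 'orientation': array([-3.36267405e-01, -9.54834077e-04, -1.70938412e+00])}
bolt_knob {'location': [320.7, 181.8], 'score': 0.89} [-0.04236157  0.15418898]
jar {'location': [196.2, 38.5], 'score': 0.97} [0.05926073 0.24562298]
cutter_ring {'location': [195.3, 312.2], 'score': 0.58} [-0.19390995  0.27025217]
```

View pics/w4.png

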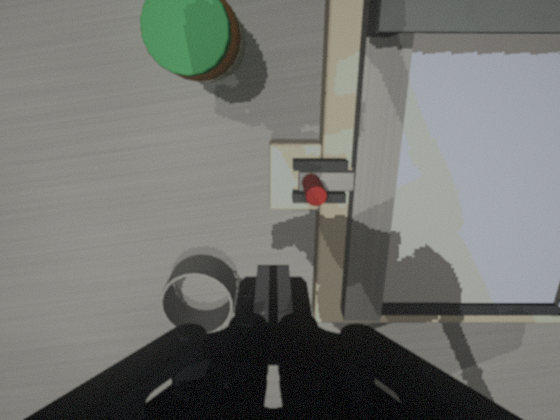

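The knob top is at (316,196), with the closed fingers to its left (outside) at column 273. The jar is at (185,30) and the ring at (200,300), both clear of the descent.

```bash
python3 - <<'E'
from h import *
p=np.load("bed.npy")
ci={'fov_y': 59.262130057822105, 'cx': 272.73017388348416, 'cy': 207.2201986230403, 'xyz': np.array([0.655984  , 0.25450379, 0.34148796]), 'orientation': np.array([-3.36267405e-01, -9.54834077e-04, -1.70938412e+00])}
for uv,z in(((316,196),.083),((200,300),.04),((185,30),.1)): print(w2b(p,ray(ci,uv,z)))
print(proj(ci,b2w(p,[[-.0524,.1907,.198]])))
E
```

```text
[-0.04956784  0.15895232]
[-0.16625664  0.25988203]
[0.05922777 0.24253335]
[[273.01635322 280.58599138]]
```

Emit:
{"method": "send_rows", "body": {
  "commands": [
    [[0.2, -0.4, 3], [0, 0, 0], 0],
    [[0, 0, 3], [0, 0, 0], 0],
    [[0, 0, 2.5], [0, 0, 0], 0],
    [[0, 0, 1], [0, 0, 0], 0],
    [[0, 0, 0], [0, 0, 0], 0]
  ]
}}

```text
t: 16.27
position: [0.5742, 0.2697, 0.1024]
ee_rot: [3.139, 0.005, -0.139]
wrist_force: [-1.2, -0.1, -0.1]
width: 0.0001
grasp_force: 0.0
```

Emit:
{"method": "send_rows", "body": {
  "commands": [
    [[0.1, 0, 1], [0, 0, 0], 0],
    [[0, 0, 1], [0, 0, 0], 0],
    [[0, 0, 1], [0, 0, 0], 0],
    [[0, 0, 1], [0, 0, 0], 0],
    [[0, 0, 0.2], [0, 0, 0], 0]
  ]
}}

```text
t: 16.68
position: [0.5761, 0.2703, 0.0611]
ee_rot: [3.14, 0.002, -0.138]
wrist_force: [0.1, 0.3, -0.3]
width: 0.0001
grasp_force: 0.0
```

Emit:
{"method": "send_rows", "body": {
  "commands": [
    [[0, 0.2, 0], [0, 0, 0], 0],
    [[0, 0.2, 0], [0, 0, 0], 0],
    [[0, 0.2, 0], [0, 0, 0], 0],
    [[0, 0.2, 0], [0, 0, 0], 0],
    [[0, 0, 0], [0, 0, 0], 0]
  ]
}}

```text
t: 17.1
position: [0.5763, 0.2624, 0.0634]
ee_rot: [-3.142, -0.001, -0.138]
wrist_force: [-0.3, 0.1, 0.1]
width: -0.0002
grasp_force: 0.0
```

Emit:
{"method": "send_rows", "body": {
  "commands": [
    [[0, 0.2, 0], [0, 0, 0], 0],
    [[0, 0.2, 0], [0, 0, 0], 0],
    [[0, 0.2, 0], [0, 0, 0], 0],
    [[0, 0.2, 0], [0, 0, 0], 0],
    [[0, 0.2, 0], [0, 0, 0], 0]
  ]
}}

```text
t: 17.52
position: [0.5748, 0.2533, 0.063]
ee_rot: [-3.14, -0.0, -0.139]
wrist_force: [0.4, 2.1, 0.5]
width: -0.0003
grasp_force: 1.1
```

Emit:
{"method": "send_rows", "body": {
  "commands": [
    [[0, 0.1, 0], [0, 0, 0], 0],
    [[0, 0.1, 0], [0, 0, 0], 0],
    [[0, 0.1, 0], [0, 0, 0], 0],
    [[0, 0.1, 0], [0, 0, 0], 0]
  ]
}}

```text
t: 17.85
position: [0.5742, 0.2491, 0.0629]
ee_rot: [-3.141, -0.0, -0.138]
wrist_force: [-0.3, 2.3, 0.4]
width: -0.0
grasp_force: 1.0
```

Emit:
{"method": "send_rows", "body": {
  "commands": [
    [[0, 0.12, 0], [0, 0, 0], 0],
    [[0, 0.12, 0], [0, 0, 0], 0],
    [[0, 0.12, 0], [0, 0, 0], 0],
    [[0, 0.12, 0], [0, 0, 0], 0],
    [[0, 0.12, 0], [0, 0, 0], 0]
  ]
}}

```text
t: 18.27
position: [0.5733, 0.2428, 0.0629]
ee_rot: [3.142, -0.0, -0.138]
wrist_force: [-0.4, 1.4, 0.7]
width: 0.0005
grasp_force: 1.1
```

Emit:
{"method": "send_rows", "body": {
  "commands": [
    [[0, 0.08, 0], [0, 0, 0], 0],
    [[0, 0.08, 0], [0, 0, 0], 0],
    [[0, 0.08, 0], [0, 0, 0], 0],
    [[0, 0.08, 0], [0, 0, 0], 0]
  ]
}}

```text
t: 18.6
position: [0.5728, 0.2397, 0.0629]
ee_rot: [3.142, -0.0, -0.138]
wrist_force: [-0.3, 2.5, -0.2]
width: 0.0001
grasp_force: 1.0
```

Emit:
{"method": "send_rows", "body": {
  "commands": [
    [[0, 0.07, 0], [0, 0, 0], 0],
    [[0, 0.07, 0], [0, 0, 0], 0],
    [[0, 0.07, 0], [0, 0, 0], 0],
    [[0, 0.07, 0], [0, 0, 0], 0]
  ]
}}

```text
t: 18.93
position: [0.5727, 0.2388, 0.063]
ee_rot: [-3.138, -0.0, -0.139]
wrist_force: [-0.0, 7.9, 0.7]
width: -0.0001
grasp_force: 4.1
```

Emit:
{"method": "send_rows", "body": {
  "commands": [
    [[0, 0.05, 0], [0, 0, 0], 0],
    [[0, 0.05, 0], [0, 0, 0], 0],
    [[0, 0, 0], [0, 0, 0], 0]
  ]
}}

```text
t: 19.18
position: [0.5727, 0.2387, 0.063]
ee_rot: [-3.137, -0.001, -0.139]
wrist_force: [-0.3, 10.2, -0.6]
width: -0.0002
grasp_force: 4.6
```

Emit:
{"method": "send_rows", "body": {
  "commands": [
    [[0, -0.3, 0], [0, 0, 0], 0],
    [[0, -0.6, 0], [0, 0, 0], 0],
    [[0, -0.8, 0], [0, 0, 0], 0],
    [[0, 0, -1], [0, 0, 0], 0],
    [[0, 0, -3], [0, 0, 0], 0]
  ]
}}

```text
t: 19.6
position: [0.5715, 0.2519, 0.0992]
ee_rot: [3.136, 0.009, -0.137]
wrist_force: [0.6, 1.0, -0.2]
width: -0.0002
grasp_force: 0.0
```

Emit:
{"method": "send_rows", "body": {
  "commands": [
    [[0, 0, -3], [0, 0, 0], 0],
    [[0, 0, -3], [0, 0, 0], 0],
    [[0, 0, -3], [0, 0, 0], 0],
    [[0, 0, 0], [0, 0, 0], 0],
    [[0, 0, 0], [0, 0, 0], 0]
  ]
}}

```text
t: 20.02
position: [0.576, 0.253, 0.1959]
ee_rot: [-3.14, -0.005, -0.138]
wrist_force: [0.0, 0.3, -0.8]
width: -0.0001
grasp_force: 0.0
```

```bash
python3 - <<'E'
from h import *
from workcell import telemetry, vision, spotter
import cv2
p=np.load("bed.npy")
s=telemetry.get_state();print(s['position'],w2b(p,s['position']),s['wrist_force'],s['t'])
ci=vision.camera_info("wrist")
im=vision.get_image("wrist");cv2.imwrite("pics/w5.png",im[:,:,::-1])
print("pred in/out",proj(ci,b2w(p,[[-.05,.1425,.083],[-.05,.1585,.083]])))
E
```

```text
[0.57597624 0.25296187 0.1959236 ] [-0.04691377  0.17837189] [ 0.0391071   0.3105888  -0.82596436] 20.0167
pred in/out [[322.2966832  206.08577434]
 [300.47528892 206.09645564]]
```

View pics/w5.png

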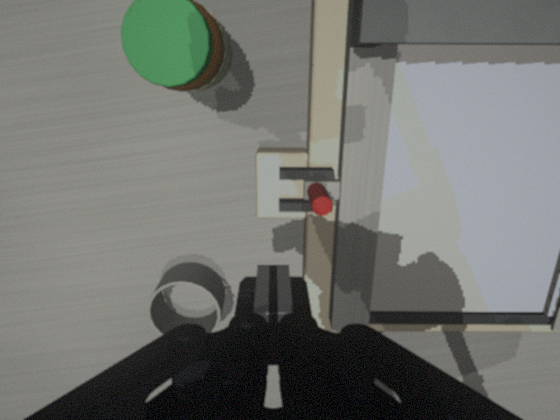

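The knob top is now at (321,205), against a prediction of (322,206) for fully in and (300,206) for out. The bolt is locked and the arm is clear.

```bash
python3 -c "
from workcell import job
print(job.hand_in())"
```

```text
the job is handed in; nothing more can be done
None
```

The board is home against the front stop, the bolt is fully in and locking it, and the job is handed in (about 20 s of the 64 s). The highest press I read on the board was about 23 N, and the arm was clear of everything at hand-in. The bowl, jar and cutter ring were not touched.

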